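Stack the fixture plates on the sloping shelf

TASK

Put the three steel fixture plates away on the sloping shelf: lay them flat on one another with the longest at the bottom, the middle one on it and the shortest on top, each lengthwise up the slope, centred on the shelf and pushed fully home against the backstop at its low end. The shortest plate lies on the longest at the start and must be set aside first; leave the other things on the bench where they are.

Things in the scene. Friction and masses are not known exactly. Their poses are not given: they have to be found in the camera images.
- rack: The fixed sloping shelf: bare-aluminium deck and backstop on a dark base plate 176 x 92 mm (x, y), 0.13 m tall at its high far end. Origin: centre of the base's underside. The deck is 50 mm wide, so the 62 mm plates overhang it by 6 mm each side; it stands on feet over a fixed 7 mm cable.
- rack_seat (a point): Middle of the inner corner between deck and backstop of the shelf, 60 mm above the bench. x: up the slope along the deck (25 degrees above level, roughly away from the robot); y: across the deck; z: square to the deck, upward. The flat deck runs from x = 0 to 166 mm. The backstop is the wall at x = 0, facing +x, 62 mm wide, 42 mm high above the deck.
- plate_long: flat bright steel plate 150 mm long (x), 62 mm wide (y), 12 mm thick (z), about 400 g, with two rows of small dark holes and a brass bush at each end (looks only, the faces are flat; both ends and both faces alike). Origin: centre of its underside. Starts lying flat on the bench to the left of the shelf, the nearer or the farther of the two places, with the shortest plate on top of it.
- plate_mid: flat bright steel plate 120 mm long (x), 62 mm wide (y), 12 mm thick (z), about 320 g, with two rows of small dark holes and a brass bush at each end (looks only, the faces are flat; both ends and both faces alike). Origin: centre of its underside. Starts lying flat on the bench, to the left of the shelf, at the other of the two places.
- plate_short: flat bright steel plate 90 mm long (x), 62 mm wide (y), 12 mm thick (z), about 240 g, with two rows of small dark holes and a brass bush at each end (looks only, the faces are flat; both ends and both faces alike). Origin: centre of its underside. Starts lying on the longest plate, slightly turned.
- bottle: bystander: white plastic dropper bottle with red cap, 34 mm diameter, 97 mm tall, upright, beside the longest plate. Origin: centre of its underside.
- loupe: bystander: black loupe, 34 mm diameter, 36 mm tall, upright, close beside the middle plate. Origin: centre of its underside.
- rubber_wedge: bystander: black rubber wedge 31 x 34 x 12 mm, flat on the bench. Origin: centre of its underside.
- cable (a point): The cable, a bystander: black, round, 7 mm thick, fixed to the bench. Point: where it passes x 0.477, y -0.104; from there it runs on one side through (0.425, -0.207), (0.415, -0.241), (0.386, -0.415) to (0.351, -0.506) and on the other through (0.51, -0.068) to (0.61, -0.06). Tall equipment fills x over 0.46 where y is over 0.385, and x over 0.56 elsewhere.
- eraser: bystander: eraser 21 x 50 x 13 mm (x, y, z), flat on the bench. Origin: centre of its underside.
Things that resemble listed ones, but are neither listed nor needed, are in the scene too. What is shaped like the plate_mid but purple is not meant.

How it is judged:
At the end, for the whole second after the job is handed in: At rest flat on the sloping shelf: longest plate on the deck, middle one on it, shortest on top (layer height within 3 mm, tilt within 0.06 rad), each with its low end within 4 mm of the backstop, within 8 mm of the centre line and 0.09 rad of the slope direction (x of plate_long in the frame of rack_seat between 0.071 and 0.08 m and y of plate_long in the frame of rack_seat between -0.008 and 0.008 m and z of plate_long in the frame of rack_seat between -0.003 and 0.004 m and angle between the x axis of each of plate_long, plate_mid, plate_short and the x axis of rack_seat, either way round below 0.09 rad and angle between the z axis of each of plate_long, plate_mid, plate_short and the z axis of rack_seat, either way round below 0.06 rad and linear speed of each of plate_long, plate_mid, plate_short below 0.02 m/s and x of plate_mid in the frame of rack_seat between 0.056 and 0.065 m and y of plate_mid in the frame of rack_seat between -0.008 and 0.008 m and z of plate_mid in the frame of rack_seat between 0.009 and 0.016 m and x of plate_short in the frame of rack_seat between 0.041 and 0.05 m and y of plate_short in the frame of rack_seat between -0.008 and 0.008 m and z of plate_short in the frame of rack_seat between 0.021 and 0.028 m); the robot touches nothing.
It fails at once if the plastic bottle was moved more than 25 mm (distance of bottle from where it was at the start of the episode above 0.025 m).
It fails at once if the loupe was moved more than 25 mm (distance of loupe from where it was at the start of the episode above 0.025 m).
It fails at once if the rubber wedge was moved more than 25 mm (distance of rubber_wedge from where it was at the start of the episode above 0.025 m).
It fails at once if the eraser was moved more than 25 mm (distance of eraser from where it was at the start of the episode above 0.025 m).
It also fails if it takes over 72 s, if anything falls off the work surface, if the arm or the gripper's body presses on something with over 40 N, if the wrist force passes 120 N, or if a joint passes its speed limit or range.

ROBOT

A 6-joint arm with a two-finger parallel gripper is mounted at the origin on a cart in front of the work surface, level with it; the furniture and walls round the work are solid. World frame = base frame: x ahead of the robot, y to its left, z up, the work surface at z = 0. Lengths are in m, angles in rad, forces in N, time in s.
With the tool pointing down it reaches from about 0.35 to 0.8 m from the base axis. Payload 7.3 kg.
Tool frame: the origin (TCP) lies between the finger pads; the fingertips stand 25 mm ahead of it and the grasp point (between the pads) lies 6 mm ahead of it (r.tip_extent is the distance from the TCP to the fingertips, in m); z points along the fingers, y is the direction in which the jaws open and shut (so a half turn about z gives the same grasp; the last joint's range is limited). The gripper opens to 85 mm and grips with 20 to 120 N. Pads are 22 mm wide; open, the fingers measure 114 mm over their backs; the gripper's body (76 mm by 85 mm) begins 54 mm behind the grasp point. The pads swing forward as they close: fully open they stand 13 mm farther back than shut.
Start: joints at [1.165, 0.342, 1.524, -0, 1.275, -0.146], TCP at [0.135, 0.507, 0.226] pointing down, gripper open.
Joint ranges: [-2.53, 2.53], [-0.77, 2.02], [0.04, 2.7], [-1, 4.14], [0.28, 2.66], [-3.11, 3.11]. Speed limits (rad/s): [2.57, 2.57, 3.14, 3.14, 3.14, 3.14].

INTERFACE

Orientations are given as a unit quaternion [x, y, z, w].
In Python, from workcell import r, command_gripper, optics gives the robot as it stands. The module is installed in compiled form; this text tells all that it offers. Calls block until the motion is done:
- r.reach(position, orientation): joint-space move of the TCP to a pose.
- r.move_straight(position, orientation=None, speed=0.15, max_force=None): straight line of the TCP; orientation=None keeps the orientation; speed is the mean speed in m/s. With max_force (N) it stops when the force on the tool has changed by that much, and returns True; else False.
- r.movej(angles): joint-space move.
- command_gripper(opening, force=None): finger opening in m; force is the grip in N (None keeps the last); returns when the fingers have stopped.
- r.hold(seconds).
- r.solve_ik(position, orientation): joint angles nearest the present ones, or None.
- r.read_state(): the state.
- optics.get_image(name): name is "scene" or "top" or "wrist"; returns (picture, depth): 420x560x3 uint8, red, green, blue; 420x560 float32, m along the optical axis (not along the pixel's ray), 0 where there is no reading.
- optics.camera_model(name): a dict with "K" (3x3 intrinsics, pixels), "k1" (the pictures are not rectified: a ray, as slopes to the right and down, at radius r is drawn at 1 + k1 r^2 times it, then the intrinsics apply), "R" (3x3) and "t" (3): a world point X has camera coordinates R X + t; the wrist camera has in their place "tool_from_camera" (4x4, takes a point from camera to tool coordinates, whose origin is the TCP and whose axes are the flange's). Camera axes: x right, y down, z forward; pixel columns grow to the right and rows downward; lengths in m; the calibration is good to about 2 mm. A picture is of the moment at which its call begins: read the wrist's pose just before it. camera_model takes no time and is no camera call.
A pose or a line that the arm cannot do raises r.PlanningError and nothing moves.
- r.finish_job(): hands the job in, once; it reports no verdict.
The state is a dict: "time_s": time; "joint_positions": joint angles; "dq": joint speeds; "tau": joint torques, N m; "eef_pos": TCP position; "eef_rot": TCP orientation; "contact_force": force on the tool from outside, world axes, zero at the start; "torque": the same for the moment, N m; "grip_width": finger opening in m.
Only numpy, scipy, OpenCV 4.12 (cv2) and the standard library are available. Lean on these libraries where they do the work, as an engineer would, in place of code of your own. Each camera call takes 0.05 s, during which the arm holds its last target.

## Working session

There is one attempt and no reset: what is moved stays moved. The work goes in short steps, each a Python script; the robot and the scene stay as the last script left them, time stands still between calls to the robot, and variables do not carry over. Pictures are saved under pics/ and viewed, and the job is handed in when it is done.

```bash
mkdir -p pics; ls; python3 - <<'E'
from workcell import r, command_gripper, optics
import cv2,numpy as np
for n in ["scene","top","wrist"]:
    im,d=optics.get_image(n); cv2.imwrite(f"pics/{n}0.png",im[:,:,::-1]); np.save(f"pics/{n}0.npy",d)
    m=optics.camera_model(n); print(n,{k:np.round(v,4).tolist() for k,v in m.items()})
print(r.read_state(), r.tip_extent)
E
```

```text
pics
scene {'K': [[531.2503, 0.0, 279.3461], [0.0, 531.2503, 220.8007], [0.0, 0.0, 1.0]], 'k1': -0.0505, 'R': [[-0.8927, -0.4506, 0.0033], [-0.3489, 0.6866, -0.6379], [0.2852, -0.5706, -0.7701]], 't': [0.5072, 0.213, 1.0236]}
top {'K': [[421.2757, 0.0, 274.199], [0.0, 421.2757, 211.255], [0.0, 0.0, 1.0]], 'k1': -0.0597, 'R': [[-0.0217, -0.9996, 0.018], [-0.996, 0.0201, -0.0871], [0.0867, -0.0199, -0.996]], 't': [0.0207, 0.5656, 1.0655]}
wrist {'K': [[369.7971, 0.0, 279.2775], [0.0, 369.7971, 207.3838], [0.0, 0.0, 1.0]], 'k1': -0.0613, 'tool_from_camera': [[0.0002, -0.9487, -0.316, 0.0811], [1.0, 0.0004, -0.0005, -0.0005], [0.0006, -0.316, 0.9487, -0.1466], [0.0, 0.0, 0.0, 1.0]]}
{'time_s': 0.15, 'joint_positions': array([ 1.16503318e+00,  3.42544034e-01,  1.52479769e+00, -1.26552783e-05,
        1.27537991e+00, -1.45972806e-01]), 'dq': array([ 0.00062093, -0.00347967, -0.00443998,  0.00016983, -0.00060264,
       -0.00048402]), 'tau': array([ 1.05546966e-03, -4.33915865e+01, -2.46144658e+01, -3.04115993e-04,
        5.81837274e-03, -3.91765673e-05]), 'eef_pos': array([0.13470948, 0.50711233, 0.22579525]), 'eef_rot': array([ 1.29528345e-01,  9.91575559e-01, -5.44795198e-04, -1.47933515e-04]), 'contact_force': array([-0.21095757, -0.41086768, -0.23802757]), 'torque': array([-0.00948311,  0.04543683,  0.0042373 ]), 'grip_width': 0.08569725555374424} 0.025
```

View pics/top0.png

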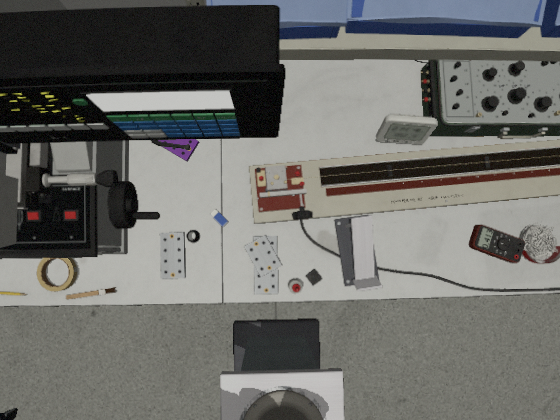

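View pics/scene0.png

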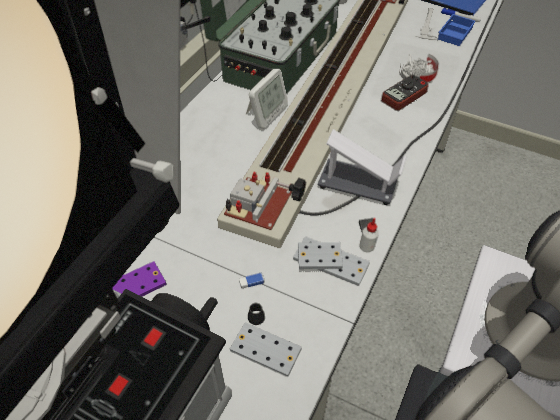

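```bash
cat > h.py <<'E'
import numpy as np,cv2
from workcell import r, command_gripper, optics
from scipy.spatial.transform import Rotation as Ro
def ray(cm,u,v):
    K=cm["K"];k=float(cm["k1"])
    x=cv2.undistortPoints(np.array([[[u,v]]],float),K,np.array([k,0,0,0.]))[0,0]
    return np.array([x[0],x[1],1.])
def px_plane(name,u,v,z,cm=None,wp=None):
    cm=cm or optics.camera_model(name); d=ray(cm,u,v)
    if "R" in cm: R=cm["R"].T; c=-R@cm["t"]
    else:
        T=cm["tool_from_camera"];p,q=wp;Rt=Ro.from_quat(q).as_matrix();R=Rt@T[:3,:3];c=Rt@T[:3,3]+p
    w=R@d; return c+w*(z-c[2])/w[2]
def px_depth(name,u,v,D,wp=None):
    cm=optics.camera_model(name); d=ray(cm,u,v)*D
    if "R" in cm: return cm["R"].T@(d-cm["t"])
    T=cm["tool_from_camera"];p,q=wp;Rt=Ro.from_quat(q).as_matrix()
    return Rt@(T[:3,:3]@d+T[:3,3])+p
def cloud(name,D,wp=None):
    cm=optics.camera_model(name);h,w=D.shape
    uu,vv=np.meshgrid(np.arange(w),np.arange(h))
    P=cv2.undistortPoints(np.stack([uu,vv],-1).reshape(-1,1,2).astype(float),cm["K"],np.array([float(cm["k1"]),0,0,0.]))[:,0]
    d=np.c_[P,np.ones(len(P))]*D.reshape(-1,1)
    if "R" in cm: X=(d-cm["t"])@cm["R"]
    else:
        T=cm["tool_from_camera"];p,q=wp;Rt=Ro.from_quat(q).as_matrix()
        X=(d@T[:3,:3].T+T[:3,3])@Rt.T+p
    return X.reshape(h,w,3)
E
python3 - <<'E'
import cv2,numpy as np
im=cv2.imread("pics/top0.png"); c=im[190:310,150:400]; cv2.imwrite("pics/topc.png",cv2.resize(c,None,fx=3.2,fy=3.2,interpolation=cv2.INTER_CUBIC))
im=cv2.imread("pics/scene0.png"); c=im[120:390,200:420]; cv2.imwrite("pics/scenec.png",cv2.resize(c,None,fx=2.2,fy=2.2,interpolation=cv2.INTER_CUBIC))
E
```

```text
(no output)
```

View pics/topc.png

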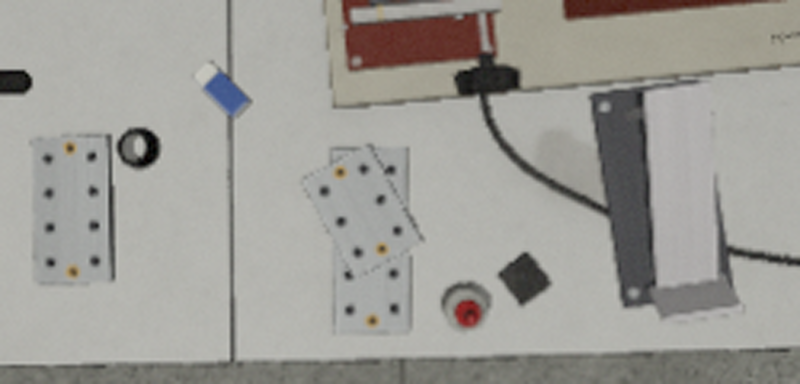

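View pics/scenec.png

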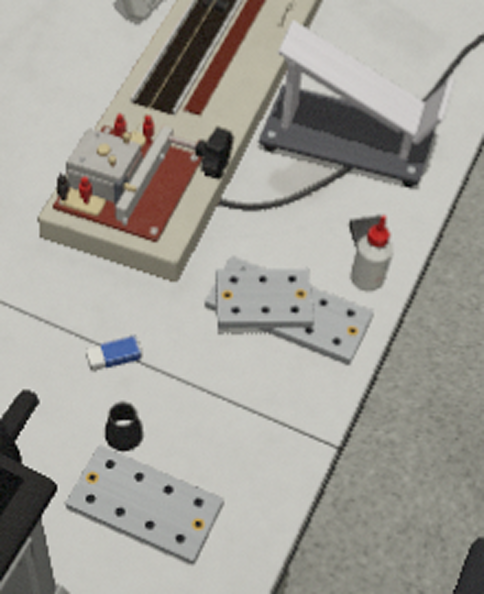

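View pics/wrist0.png

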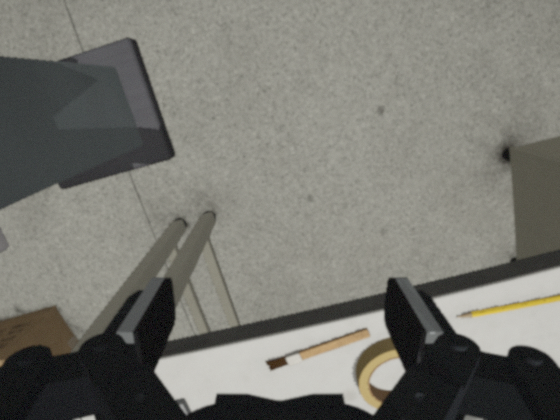

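```bash
python3 - <<'E'
from h import *
f=lambda a,b:(150+(a+.5)/3.2-.5,190+(b+.5)/3.2-.5)
def pp(n,pts,z):
    P=np.array([px_plane("top",*f(*q),z) for q in pts]); print(n,P[:,:2].round(4).tolist(),'mean',P[:,:2].mean(0).round(4))
pp('long cor',[(331,147),(408,148),(410,332),(335,332)],.012)
pp('long bush near',[(372,320)],.012)
pp('short cor',[(302,181),(370,144),(424,240),(357,277)],.024)
pp('short bush',[(340,172),(381,248)],.024)
pp('mid cor',[(32,136),(109,136),(112,281),(35,283)],.012)
pp('mid bush',[(69,148),(73,271)],.012)
pp('loupe',[(139,148)],.036); pp('bottle cap',[(467,313)],.097);pp('wedge',[(525,279)],.012);pp('eraser',[(222,89)],.013)
pp('base',[(591,95),(627,305),(742,303)],.01)
D=np.load('pics/top0.npy');X=cloud('top',D)
for q in [(680,100),(680,150),(680,200),(680,250),(660,150),(705,150),(700,305),(700,290),(600,150),(370,210),(370,300),(69,200)]:
    u,v=map(round,f(*q)); print(q,X[v,u].round(4))
D=np.load('pics/scene0.npy');X=cloud('scene',D)
m=(X[...,1]<-0.08)&(X[...,1]>-.4)&(X[...,0]<.56)&(X[...,0]>.25)&(X[...,2]>.04)&(D>0)
print(m.sum()); P=X[m]; print(P.min(0),P.max(0))
E
```

```text
long cor [[0.5045, 0.0649], [0.5024, 0.0023], [0.3541, 0.0039], [0.3555, 0.0643]] mean [0.4292 0.0339]
long bush near [[0.3645, 0.0344]] mean [0.3645 0.0344]
short cor [[0.4774, 0.0882], [0.5059, 0.0331], [0.4282, -0.0086], [0.3999, 0.0456]] mean [0.4529 0.0396]
short bush [[0.484, 0.0576], [0.4226, 0.026]] mean [0.4533 0.0418]
mid cor [[0.5184, 0.3081], [0.5171, 0.2453], [0.4, 0.2435], [0.3996, 0.3059]] mean [0.4588 0.2757]
mid bush [[0.508, 0.2779], [0.4087, 0.275]] mean [0.4583 0.2765]
loupe [[0.5061, 0.2167]] mean [0.5061 0.2167]
bottle cap [[0.3762, -0.0368]] mean [ 0.3762 -0.0368]
wedge [[0.3944, -0.0901]] mean [ 0.3944 -0.0901]
eraser [[0.5535, 0.1528]] mean [0.5535 0.1528]
base [[0.5426, -0.149], [0.3711, -0.1729], [0.3701, -0.2674]] mean [ 0.428  -0.1964]
(680, 100) [ 0.5298 -0.1954  0.1263]
(680, 150) [ 0.4927 -0.1986  0.106 ]
(680, 200) [ 0.4567 -0.1999  0.0941]
(680, 250) [ 0.4172 -0.2032  0.0735]
(660, 150) [ 0.4929 -0.1837  0.1078]
(705, 150) [ 0.4922 -0.2178  0.1065]
(700, 305) [ 0.3766 -0.2132  0.0876]
(700, 290) [ 0.3874 -0.2173  0.0719]
(600, 150) [ 0.4961 -0.1537  0.0144]
(370, 210) [0.4538 0.0348 0.0242]
(370, 300) [0.3814 0.0364 0.0102]
(69, 200) [0.4663 0.2786 0.0119]
1853
[ 0.36616576 -0.24724621  0.04003248] [ 0.55976902 -0.08086665  0.13412679]
```

```bash
python3 - <<'E'
from h import *
for n in ['top','scene']:
    D=np.load(f'pics/{n}0.npy');X=cloud(n,D)
    im=cv2.imread(f'pics/{n}0.png')
    m=(X[...,1]<-0.15)&(X[...,1]>-.26)&(X[...,0]<.56)&(X[...,0]>.33)&(X[...,2]>.055)&(D>0)
    # deck points: ransac around 25deg plane
    P=X[m]; best=None
    rng=np.random.default_rng(0)
    for _ in range(3000):
        a=P[rng.choice(len(P),3,False)]; nn=np.cross(a[1]-a[0],a[2]-a[0]); l=np.linalg.norm(nn)
        if l<1e-5: continue
        nn/=l; nn*=np.sign(nn[2]); 
        if nn[2]<.8: continue
        c=np.abs((P-a[0])@nn)<.003
        if best is None or c.sum()>best.sum(): best=c
    Q=P[best]; c0=Q.mean(0); nn=np.linalg.svd(Q-c0)[2][2]; nn*=np.sign(nn[2])
    print(n,len(P),len(Q),'cent',c0.round(4),'n',nn.round(4),'tilt',np.degrees(np.arccos(nn[2])),'yaw',np.degrees(np.arctan2(-nn[1],-nn[0])))
    rect=cv2.minAreaRect(np.ascontiguousarray(Q[:,:2]).astype(np.float32)); print(rect, cv2.boxPoints(rect).round(4).tolist())
    print('rest', P[~best].mean(0), P[~best].min(0),P[~best].max(0))
im=cv2.imread("pics/top0.png"); c=im[205:305,320:400]; cv2.imwrite("pics/rt.png",cv2.resize(c,None,fx=6,fy=6,interpolation=cv2.INTER_CUBIC))
im=cv2.imread("pics/scene0.png"); c=im[120:210,310:410]; cv2.imwrite("pics/rs.png",cv2.resize(c,None,fx=6,fy=6,interpolation=cv2.INTER_CUBIC))
E
```

```text
top 1558 1182 cent [ 0.4657 -0.2014  0.0957] n [-0.4194 -0.0503  0.9064] tilt 24.98434867017881 yaw 6.841947408840356
((0.46414369344711304, -0.19960229098796844), (0.15272675454616547, 0.06000255420804024), 8.05602741241455) [[0.38429999351501465, -0.18060000240802765], [0.3926999866962433, -0.23999999463558197], [0.5440000295639038, -0.21860000491142273], [0.5354999899864197, -0.15919999778270721]]
rest [ 0.40506638 -0.20804874  0.0863337 ] [ 0.36583722 -0.24359556  0.05506327] [ 0.54158262 -0.16991806  0.13232695]
scene 1610 1097 cent [ 0.4643 -0.2013  0.0965] n [-0.4148 -0.0605  0.9079] tilt 24.786475873758164 yaw 8.302958233501368
((0.4622034728527069, -0.20057794451713562), (0.1576857715845108, 0.0595240592956543), 7.860964775085449) [[0.3799999952316284, -0.1818999946117401], [0.3882000148296356, -0.24079999327659607], [0.5443999767303467, -0.21930000185966492], [0.5361999869346619, -0.16030000150203705]]
rest [ 0.44355559 -0.1940565   0.08651584] [ 0.36616576 -0.24308277  0.05554608] [ 0.54206952 -0.16826237  0.13396192]
```

View pics/rt.png

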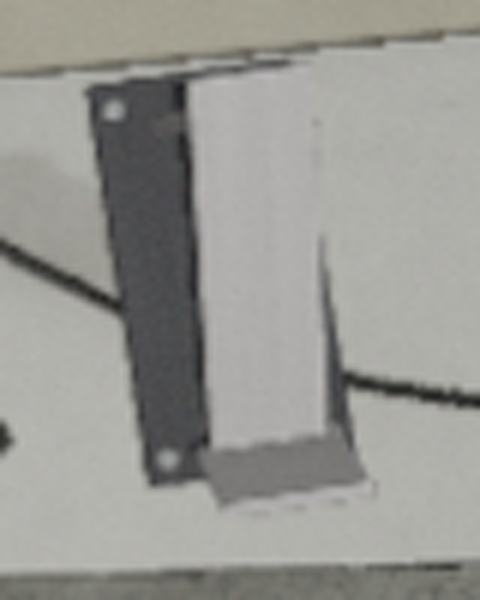

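View pics/rs.png

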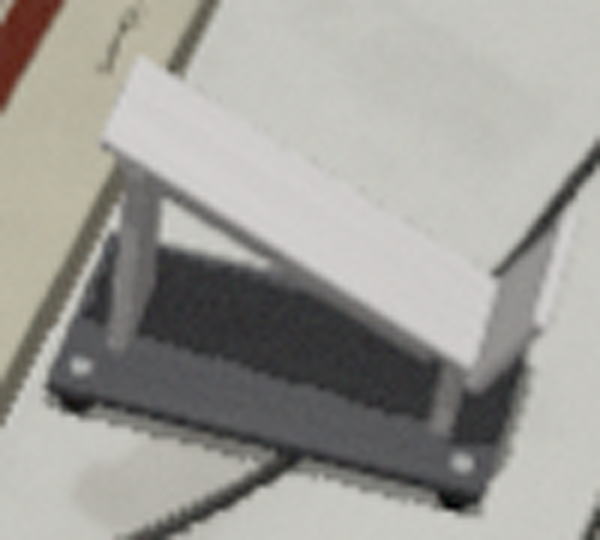

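```bash
python3 - <<'E'
from h import *
f=lambda a,b:(320+(a+.5)/6-.5,205+(b+.5)/6-.5)
g=lambda a,b:(310+(a+.5)/6-.5,120+(b+.5)/6-.5)
zt=.06+.166*np.sin(np.radians(25))
print('top seat corners',[px_plane('top',*f(*q),.06).round(4) for q in [(209,448),(325,434)]])
print('top hi corners',[px_plane('top',*f(*q),zt).round(4) for q in [(187,82),(313,64)]])
print('wall top inner',[px_plane('top',*f(*q),.098).round(4) for q in [(222,506),(370,485)]])
print('scene seat corners',[px_plane('scene',*g(*q),.06).round(4) for q in [(470,366),(500,275)]])
print('scene hi',[px_plane('scene',*g(*q),zt).round(4) for q in [(103,145),(143,57)]])
E
```

```text
top seat corners [array([ 0.3892, -0.1862,  0.06  ]), array([ 0.3936, -0.2349,  0.06  ])]
top hi corners [array([ 0.5366, -0.1682,  0.1302]), array([ 0.5426, -0.2182,  0.1302])]
wall top inner [array([ 0.3691, -0.1828,  0.098 ]), array([ 0.3757, -0.2428,  0.098 ])]
scene seat corners [array([ 0.3892, -0.189 ,  0.06  ]), array([ 0.3951, -0.2407,  0.06  ])]
scene hi [array([ 0.5348, -0.1652,  0.1302]), array([ 0.541 , -0.2173,  0.1302])]
```

```bash
cat >> h.py <<'E'
def q_down(yaw):
    c,s=np.cos(yaw),np.sin(yaw)
    return Ro.from_matrix(np.array([[-c,-s,0],[-s,c,0],[0,0,-1.]]) ).as_quat()
def rack(seat,yaw):
    t=np.radians(25);c,s=np.cos(yaw),np.sin(yaw)
    e=np.array([np.cos(t)*c,np.cos(t)*s,np.sin(t)]);y=np.array([-s,c,0]);n=np.cross(e,y)
    return np.array(seat),e,y,n
def q_rack(yaw):
    _,e,y,n=rack([0,0,0],yaw); return Ro.from_matrix(np.c_[-e,y,-n]).as_quat()
def wp():
    s=r.read_state();return s["eef_pos"],s["eef_rot"]
def snap(name,fn):
    p=wp(); im,d=optics.get_image(name); cv2.imwrite(f"pics/{fn}.png",im[:,:,::-1]); np.savez(f"pics/{fn}.npz",d=d,p=p[0],q=p[1]); return im,d,p
def st(m=""):
    s=r.read_state(); print(m,'t',round(s["time_s"],2),'p',s["eef_pos"].round(4),'F',s["contact_force"].round(1),'g',round(s["grip_width"],4),'j',s["joint_positions"].round(2))
E
python3 - <<'E'
from h import *
q=q_down(np.radians(27)); print(q, Ro.from_quat(r.read_state()["eef_rot"]).as_matrix().round(2).tolist(), Ro.from_quat(q).as_matrix().round(2).tolist())
for p in [[.453,.04,.2],[.453,.04,.02]]: print(r.solve_ik(p,q))
qr=q_rack(np.radians(7.6)); S=rack([.391,-.2119,.06],np.radians(7.6))
for x,h in [(.075,.1),(.09,.02),(.075,.02),(.045,.04),(.06,.1)]: print(r.solve_ik(S[0]+S[1]*x+S[3]*h,qr))
E
```

```text
[-0.23344536  0.97236992  0.          0.        ] [[-0.97, 0.26, -0.0], [0.26, 0.97, -0.0], [0.0, -0.0, -1.0]] [[-0.89, -0.45, 0.0], [-0.45, 0.89, 0.0], [-0.0, 0.0, -1.0]]
[-8.07284315e-02  2.39351925e-01  1.74816562e+00 -4.44089210e-16
  1.15407511e+00 -2.12276366e+00]
[-8.07284315e-02  5.11807060e-01  1.95638997e+00 -4.44089210e-16
  6.73395628e-01 -2.12276366e+00]
[-0.88682633  0.13462373  2.03902346  0.52534633  0.80067645 -2.92903767]
[-0.78181201  0.30678977  2.04663074  0.62836634  0.60599207 -2.97554849]
[-0.81015674  0.30386064  2.07881288  0.65686838  0.59444011 -3.03465855]
None
[-0.92029641  0.12797829  2.06960352  0.54091196  0.79395959 -2.97895005]
```

```bash
cat >> h.py <<'E'
def flip(q): return (Ro.from_quat(q)*Ro.from_euler('z',np.pi)).as_quat()
E
python3 - <<'E'
from h import *
f=lambda v: None if v is None else v.round(2)
for n,p,a in [('short',[.453,.04,.02],27),('shorthi',[.453,.04,.2],27),('aside',[.42,.15,.02],0),('long',[.43,.034,.02],0),('mid',[.458,.276,.02],0),('midhi',[.458,.276,.15],0)]:
    q=q_down(np.radians(a)); print(n,f(r.solve_ik(p,q)),f(r.solve_ik(p,flip(q))))
q=q_rack(np.radians(7.6)); S=rack([.391,-.2119,.06],np.radians(7.6))
for x,h in [(.075,.1),(.09,.02),(.075,.02),(.045,.04),(.06,.1),(.06,.03),(.06,.15)]:
  p=S[0]+S[1]*x+S[3]*h; print(x,h,f(r.solve_ik(p,q)),f(r.solve_ik(p,flip(q))))
E
```

```text
short [-0.08  0.51  1.96 -0.    0.67 -2.12] [-0.08  0.51  1.96 -0.    0.67  1.02]
shorthi [-0.08  0.24  1.75 -0.    1.15 -2.12] [-0.08  0.24  1.75 -0.    1.15  1.02]
aside [ 0.17  0.5   1.98 -0.    0.66 -1.4 ] [ 0.17  0.5   1.98 -0.    0.66  1.74]
long [-0.1   0.48  2.02 -0.    0.64 -1.67] [-0.1   0.48  2.02 -0.    0.64  1.47]
mid [ 0.4   0.61  1.73 -0.    0.8  -1.17] [ 0.4   0.61  1.73 -0.    0.8   1.97]
midhi [ 0.4   0.43  1.61 -0.    1.1  -1.17] [ 0.4   0.43  1.61 -0.    1.1   1.97]
0.075 0.1 [-0.89  0.13  2.04  0.53  0.8  -2.93] [-0.89  0.13  2.04  0.53  0.8   0.21]
0.09 0.02 [-0.78  0.31  2.05  0.63  0.61 -2.98] [-0.78  0.31  2.05  0.63  0.61  0.17]
0.075 0.02 [-0.81  0.3   2.08  0.66  0.59 -3.03] [-0.81  0.3   2.08  0.66  0.59  0.11]
0.045 0.04 None [-0.89  0.25  2.13  0.67  0.62  0.02]
0.06 0.1 [-0.92  0.13  2.07  0.54  0.79 -2.98] [-0.92  0.13  2.07  0.54  0.79  0.16]
0.06 0.03 [-0.85  0.28  2.11  0.66  0.61 -3.08] [-0.85  0.28  2.11  0.66  0.61  0.07]
0.06 0.15 [-0.98  0.03  2.02  0.49  0.94 -2.94] [-0.98  0.03  2.02  0.49  0.94  0.2 ]
```

```bash
python3 - <<'E'
from h import *
r.reach([.453,.04,.15],q_down(np.radians(27)))
st(); snap("wrist","w1"); command_gripper(.076); st()
E
```

```text
t 2.2 p [0.4531 0.0405 0.1501] F [1.1 0.  0.1] g 0.0855 j [-0.08  0.3   1.82  0.    1.02 -2.12]
 t 2.51 p [0.453  0.0403 0.15  ] F [ 0.3  0.5 -0.1] g 0.0759 j [-0.08  0.3   1.82  0.    1.02 -2.12]
```

View pics/w1.png

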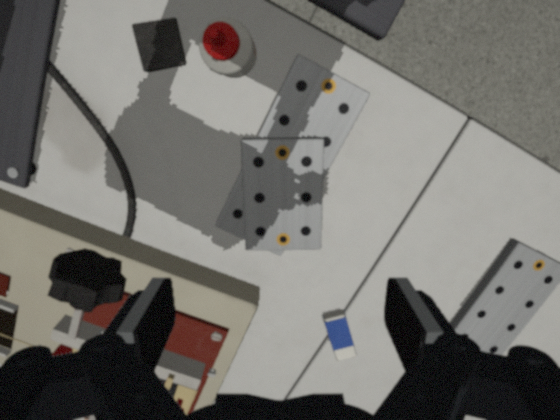

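```bash
python3 - <<'E'
from h import *
Z=np.load("pics/w1.npz");w=(Z["p"],Z["q"])
g=lambda u,v,z:px_plane("wrist",u,v,z,wp=w).round(4)
S=[g(u,v,.024) for u,v in [(242,138),(324,138),(321,248.5),(246.5,249.5),(282,152),(283,239)]]
for s in S: print(s)
print('c',np.mean(S[:4],0),np.mean(S[4:],0),'yaw',np.degrees(np.arctan2(*(S[5]-S[4])[[1,0]])))
L=[g(u,v,.012) for u,v in [(298,54),(370,93),(328,85)]]
for s in L: print('long',s)
print('depth short',cloud("wrist",Z["d"],w)[[180,220],[282,290]], 'bottle',g(221,40,.097),'wedge',g(160,45,.012),'mid bush',g(539,265,.012),'eraser',g(340,335,.013))
E
```

```text
[ 0.4262 -0.0045  0.024 ]
[0.3989 0.049  0.024 ]
[0.4774 0.0901 0.024 ]
[0.5056 0.0369 0.024 ]
[0.4221 0.0263 0.024 ]
[0.4839 0.059  0.024 ]
c [0.452025 0.042875 0.024   ] [0.453   0.04265 0.024  ] yaw 27.884490353150877
long [0.3553 0.0051 0.012 ]
long [0.3548 0.0653 0.012 ]
long [0.3643 0.0348 0.012 ]
depth short [[0.44174234 0.03642337 0.02115573]
 [0.46743259 0.05670166 0.02272734]] bottle [ 0.3745 -0.033   0.097 ] wedge [ 0.3944 -0.0865  0.012 ] mid bush [0.4083 0.2756 0.012 ] eraser [0.5499 0.1522 0.013 ]
```

```bash
python3 - <<'E'
from h import *
q=q_down(np.radians(27.7)); c=[.4528,.0423]
r.move_straight(c+[.06],q,speed=.2)
hit=r.move_straight(c+[.028],q,speed=.04,max_force=4); st(hit)
snap("wrist","w2");snap("scene","s2")
E
```

```text
False t 4.06 p [0.453  0.0423 0.0281] F [0.2 0.3 0.3] g 0.0762 j [-0.08  0.5   1.95  0.    0.69 -2.13]
```

View pics/w2.png

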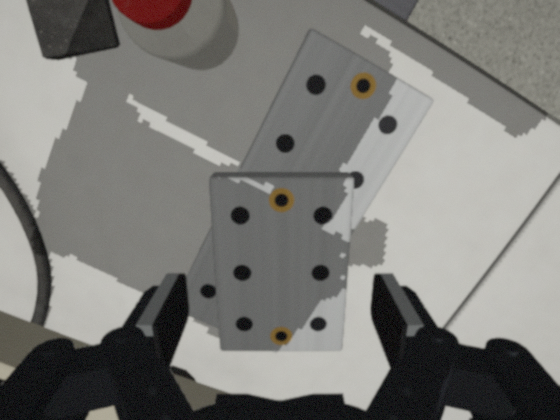

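```bash
python3 - <<'E'
from h import *
q=q_down(np.radians(27.7)); c=[.4528,.0423]
r.move_straight(c+[.034],q,speed=.1)
command_gripper(.05,50); st("grip")
r.move_straight(c+[.10],q,speed=.15); st("lift"); snap("wrist","w3")
E
```

```text
grip t 4.78 p [0.4527 0.0423 0.0339] F [-0.3 -0.3 -0.2] g 0.0499 j [-0.08  0.49  1.95 -0.    0.71 -2.13]
lift t 5.38 p [0.4524 0.0423 0.0996] F [ 0.3  0.1 -0.3] g 0.05 j [-0.08  0.37  1.89  0.    0.89 -2.13]
```

View pics/w3.png

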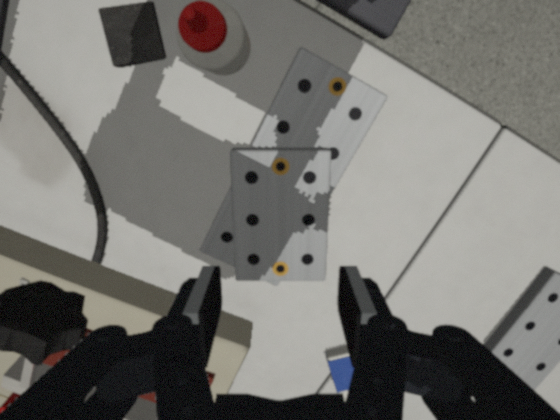

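```bash
python3 - <<'E'
from h import *
for n,pts in [("w2",[(180,280),(180,290),(165,320),(382,282),(395,310),(281,262)]),("w3",[(212,272),(215,290),(208,300),(345,275),(350,300),(281,215)])]:
    Z=np.load(f"pics/{n}.npz");w=(Z["p"],Z["q"]);X=cloud("wrist",Z["d"],w)
    for u,v in pts:
        x=X[v,u]; t=Ro.from_quat(w[1]).as_matrix().T@(x-w[0]); print(n,(u,v),'D',Z["d"][v,u].round(4),'world',x.round(4),'tool',t.round(4))
E
python3 -c "
import cv2
im=cv2.imread('pics/s2.png');cv2.imwrite('pics/s2c.png',cv2.resize(im[190:320,240:420],None,fx=4,fy=4,interpolation=cv2.INTER_CUBIC))"
```

```text
w2 (180, 280) D 0.1414 world [0.4618 0.0033 0.0494] tool [ 0.0103 -0.0387 -0.0213]
w2 (180, 290) D 0.1392 world [0.4638 0.0049 0.0525] tool [ 0.0078 -0.0381 -0.0244]
w2 (165, 320) D 0.1217 world [0.4642 0.0047 0.0711] tool [ 0.0075 -0.0385 -0.043 ]
w2 (382, 282) D 0.1376 world [0.4251 0.0706 0.0529] tool [ 0.0115  0.0381 -0.0248]
w2 (395, 310) D 0.1217 world [0.4258 0.071  0.0699] tool [ 0.0107  0.0381 -0.0418]
w2 (281, 262) D 0.1685 world [0.4487 0.0404 0.0227] tool [0.0047 0.0003 0.0054]
w3 (212, 272) D 0.1454 world [0.4549 0.0131 0.1163] tool [ 0.0114 -0.027  -0.0167]
w3 (215, 290) D 0.1444 world [0.4598 0.0172 0.1195] tool [ 0.0052 -0.0257 -0.0198]
w3 (208, 300) D 0.1289 world [0.4555 0.0152 0.1342] tool [ 0.01   -0.0254 -0.0345]
w3 (345, 275) D 0.1429 world [0.4306 0.0592 0.1188] tool [ 0.0115  0.025  -0.0192]
w3 (350, 300) D 0.1297 world [0.4326 0.0596 0.1335] tool [ 0.0096  0.0245 -0.0338]
w3 (281, 215) D 0.238 world [0.4506 0.042  0.0219] tool [0.0017 0.0006 0.0777]
```

View pics/s2c.png

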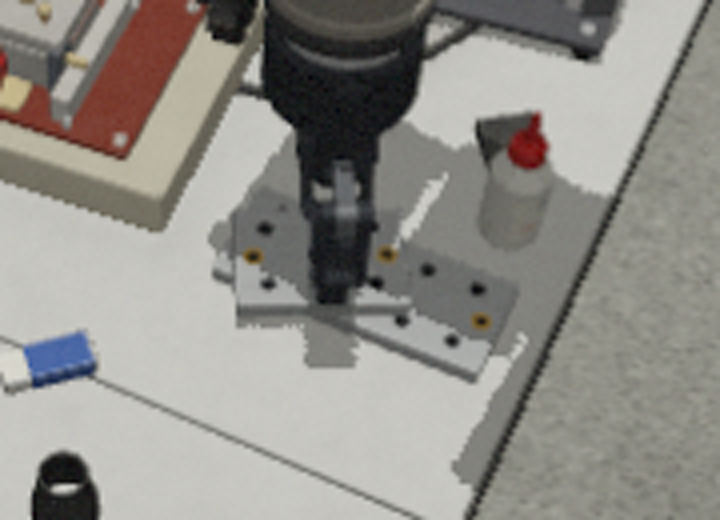

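```bash
python3 - <<'E'
from h import *
Z=np.load("pics/s2.npz");X=cloud("scene",Z["d"])
for v in range(238,272,2): print(v,[X[v,u].round(3).tolist() for u in (320,323,326)])
Z=np.load("pics/w2.npz");w=(Z["p"],Z["q"]);X=cloud("wrist",Z["d"],w)
for v in range(268,300,3): print(v,[((X[v,u]-w[0])@Ro.from_quat(w[1]).as_matrix()).round(3).tolist() for u in (177,182,186)])
E
python3 -c "
import cv2
im=cv2.imread('pics/w2.png');cv2.imwrite('pics/w2c.png',cv2.resize(im[250:400,80:480],None,fx=2,fy=2,interpolation=cv2.INTER_CUBIC))"
```

```text
238 [[0.475, -0.013, 0.001], [0.434, 0.085, 0.137], [0.426, 0.091, 0.149]]
240 [[0.435, 0.099, 0.147], [0.43, 0.097, 0.148], [0.424, 0.096, 0.15]]
242 [[0.432, 0.105, 0.15], [0.428, 0.1, 0.147], [0.423, 0.1, 0.149]]
244 [[0.432, 0.106, 0.146], [0.427, 0.104, 0.146], [0.422, 0.101, 0.146]]
246 [[0.431, 0.106, 0.139], [0.426, 0.103, 0.139], [0.421, 0.101, 0.14]]
248 [[0.431, 0.106, 0.134], [0.426, 0.102, 0.132], [0.421, 0.102, 0.135]]
250 [[0.43, 0.108, 0.131], [0.425, 0.105, 0.129], [0.421, 0.099, 0.124]]
252 [[0.43, 0.106, 0.122], [0.425, 0.103, 0.121], [0.42, 0.101, 0.122]]
254 [[0.43, 0.106, 0.115], [0.424, 0.104, 0.116], [0.419, 0.102, 0.117]]
256 [[0.429, 0.106, 0.11], [0.426, 0.097, 0.1], [0.421, 0.094, 0.099]]
258 [[0.428, 0.108, 0.106], [0.424, 0.101, 0.1], [0.42, 0.098, 0.099]]
260 [[0.428, 0.108, 0.1], [0.423, 0.104, 0.098], [0.418, 0.102, 0.098]]
262 [[0.433, 0.092, 0.07], [0.428, 0.086, 0.066], [0.423, 0.083, 0.065]]
264 [[0.434, 0.088, 0.057], [0.429, 0.084, 0.056], [0.422, 0.085, 0.061]]
266 [[0.439, 0.071, 0.025], [0.434, 0.066, 0.021], [0.428, 0.064, 0.023]]
268 [[0.43
[... 301 characters left out ...]
011, -0.041, -0.018], [0.011, -0.039, -0.018], [-0.015, -0.051, 0.029]]
277 [[0.011, -0.04, -0.021], [0.01, -0.039, -0.018], [-0.01, -0.047, 0.017]]
280 [[0.012, -0.039, -0.024], [0.009, -0.039, -0.019], [-0.011, -0.047, 0.017]]
283 [[0.012, -0.039, -0.026], [0.008, -0.039, -0.019], [0.004, -0.039, -0.013]]
286 [[0.011, -0.038, -0.027], [0.007, -0.039, -0.02], [0.004, -0.039, -0.014]]
289 [[0.01, -0.038, -0.028], [0.006, -0.039, -0.02], [0.003, -0.038, -0.015]]
292 [[0.009, -0.038, -0.028], [0.006, -0.038, -0.022], [0.0, -0.039, -0.014]]
295 [[0.008, -0.038, -0.028], [0.005, -0.038, -0.023], [0.0, -0.039, -0.015]]
298 [[0.007, -0.038, -0.028], [0.003, -0.038, -0.022], [-0.0, -0.038, -0.017]]
```

View pics/w2c.png

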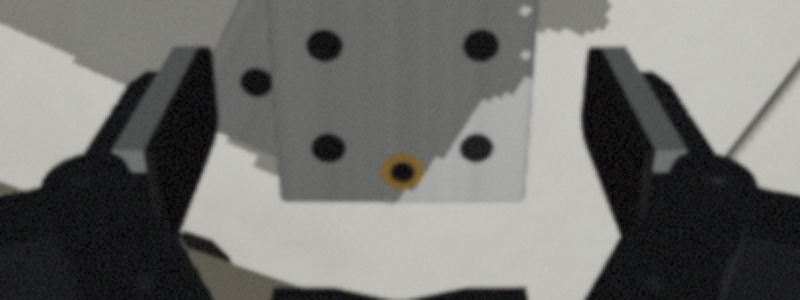

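```bash
python3 - <<'E'
from h import *
q=q_down(np.radians(27.7)); c=[.4528,.0423]
command_gripper(.076,50)
r.move_straight(c+[.03],q,speed=.2)
hit=r.move_straight(c+[-.004],q,speed=.03,max_force=4); st(hit)
snap("wrist","w4");snap("scene","s4")
E
python3 -c "
import cv2,numpy as np
im=cv2.imread('pics/s4.png');a=cv2.resize(im[190:320,240:420],(540,390),interpolation=cv2.INTER_CUBIC)
cv2.imwrite('pics/s4c.png',a)"
```

```text
True t 7.32 p [ 0.4526  0.0423 -0.0027] F [-1.9  0.5  6.1] g 0.0762 j [-0.08  0.56  1.97 -0.    0.62 -2.13]
```

View pics/s4c.png

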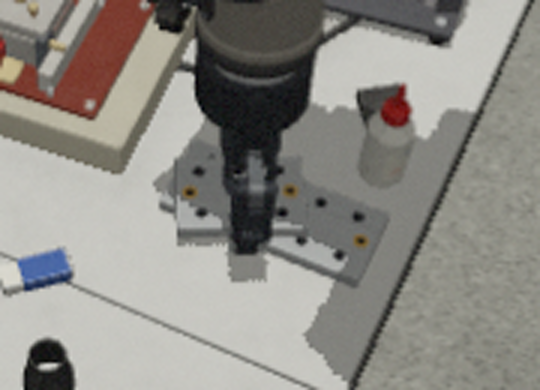

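View pics/w4.png

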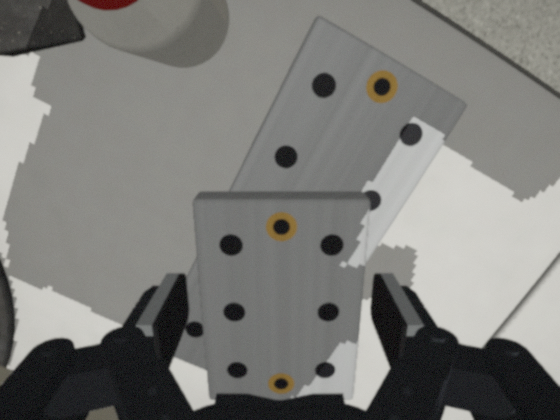

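```bash
python3 - <<'E'
from h import *
q=q_down(np.radians(27.7)); c=[.4528,.0423]
r.move_straight(c+[.003],q,speed=.1)
command_gripper(.05,50); st("grip")
r.move_straight(c+[.05],q,speed=.15); st("lift"); snap("wrist","w5")
E
```

```text
grip t 7.97 p [0.4527 0.0423 0.0033] F [-2.1 -0.5  7. ] g 0.0609 j [-0.08  0.54  1.97  0.    0.63 -2.13]
lift t 8.43 p [0.4525 0.0423 0.0496] F [-0.4  0.1 -3. ] g 0.0604 j [-0.08  0.46  1.93 -0.    0.75 -2.13]
```

View pics/w5.png

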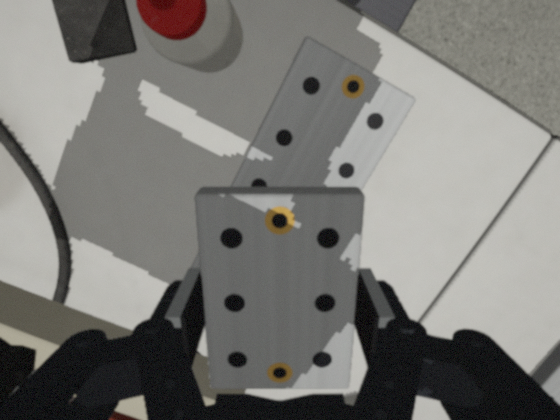

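```bash
python3 - <<'E'
from h import *
Z=np.load("pics/w5.npz");w=(Z["p"],Z["q"]);X=cloud("wrist",Z["d"],w)
for v,u in [(230,280),(260,260),(280,300),(330,280)]: print(((X[v,u]-w[0])@Ro.from_quat(w[1]).as_matrix()).round(4))
q=q_down(0)
r.move_straight([.42,.15,.05],q,speed=.25)
r.move_straight([.42,.15,.005],q,speed=.2)
hit=r.move_straight([.42,.15,-.018],q,speed=.04,max_force=4); st(hit)
command_gripper(.078); st()
r.move_straight([.42,.15,.06],q,speed=.25)
st();snap("wrist","w6");snap("top","t6")
E
```

```text
[ 0.0306 -0.0002 -0.0201]
[ 0.0178 -0.0078 -0.0189]
[ 0.0095  0.0076 -0.0194]
[-0.0137 -0.0002 -0.0196]
True t 10.02 p [ 0.4206  0.15   -0.0092] F [ 1.7  0.3 -0.4] g 0.0605 j [ 0.17  0.56  2.   -0.    0.58 -1.4 ]
 t 10.33 p [ 0.42    0.1499 -0.0092] F [-0.2 -0.  -0.2] g 0.078 j [ 0.17  0.56  2.   -0.    0.58 -1.4 ]
 t 10.76 p [0.4205 0.1501 0.0608] F [-0.5  0.1 -1.2] g 0.0779 j [ 0.17  0.42  1.95  0.    0.77 -1.4 ]
```

View pics/w6.png

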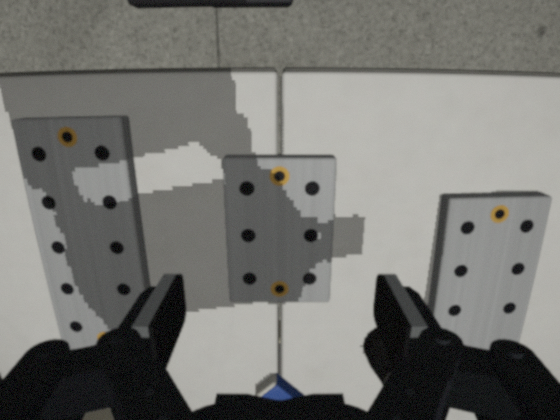

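View pics/t6.png

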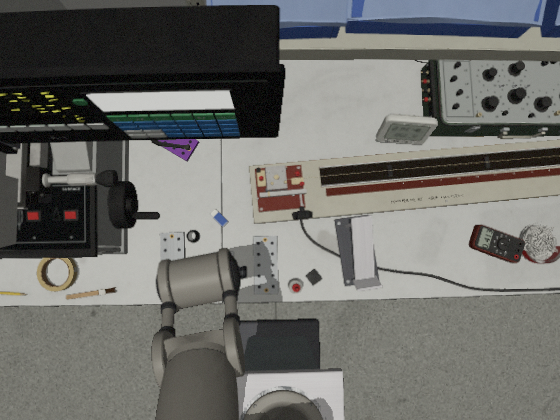

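```bash
python3 - <<'E'
from h import *
Z=np.load("pics/w6.npz");w=(Z["p"],Z["q"])
g=lambda u,v,z=.012:px_plane("wrist",u,v,z,wp=w)
def yaw(a,b): return np.degrees(np.arctan2(*(b-a)[[1,0]]))
s=[g(280,176.5),g(280,289)];print('short',np.mean(s,0),yaw(*s),s)
s=[g(67,136.5),g(104,338)];print('long',np.mean(s,0),yaw(*s),s, 'near edge',g(14,121),g(128,116),'right side far',g(148,285), yaw(g(128,116),g(148,285)))
s=[g(499,214)];print('mid',s,'edge L',g(439,195),g(427,300),yaw(g(439,195),g(427,300)),yaw(g(548,193),g(519,355)))
E
python3 -c "
import cv2
im=cv2.imread('pics/w6.png');cv2.imwrite('pics/w6c.png',cv2.resize(im[100:350,0:200],None,fx=2.4,fy=2.4,interpolation=cv2.INTER_CUBIC))
im=cv2.imread('pics/t6.png');cv2.imwrite('pics/t6c.png',cv2.resize(im[225:305,150:300],None,fx=5,fy=5,interpolation=cv2.INTER_CUBIC))"
```

```text
short [0.4215028  0.14988831 0.012     ] 0.05362580785425909 [array([0.3867127 , 0.14985575, 0.012     ]), array([0.45629289, 0.14992087, 0.012     ])]
long [0.42906186 0.03586628 0.012     ] 0.006196634974106143 [array([0.3644049 , 0.03585929, 0.012     ]), array([0.49371881, 0.03587328, 0.012     ])] near edge [0.35566247 0.00747554 0.012     ] [0.35416089 0.07060636 0.012     ] right side far [0.45400816 0.06992994 0.012     ] -0.3881481926460909
mid [array([0.40830636, 0.27538803, 0.012     ])] edge L [0.39704852 0.23843168 0.012     ] [0.46461052 0.24065695 0.012     ] 1.8864551109443213 4.202718608700131
```

View pics/w6c.png

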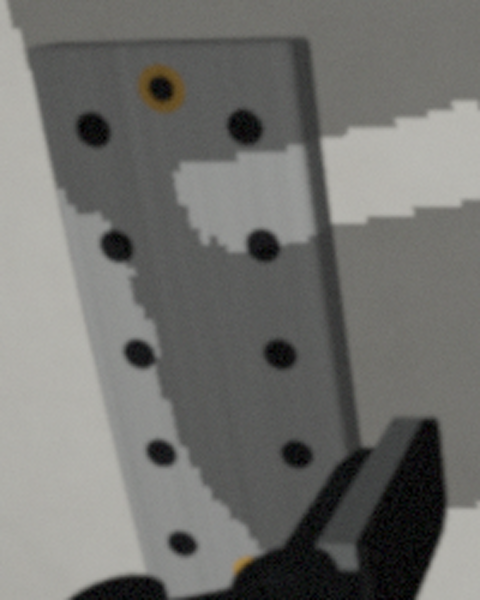

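View pics/t6c.png

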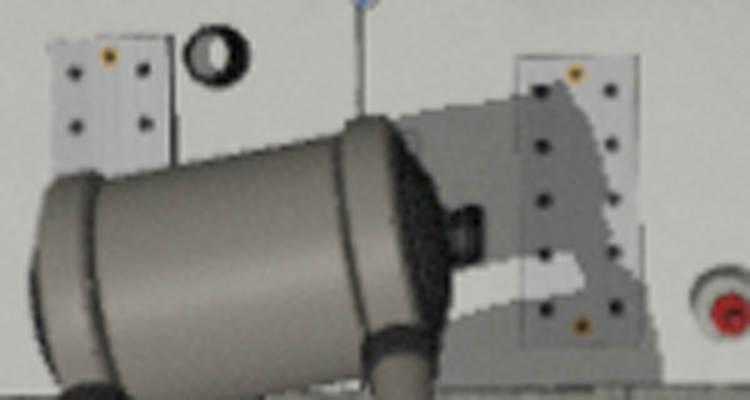

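```bash
python3 - <<'E'
from h import *
def yaw(a,b): return np.degrees(np.arctan2(*(b-a)[[1,0]]))
a=px_plane('top',150+582/5-.4,225+326/5-.4,.012);b=px_plane('top',150+576/5-.4,225+74/5-.4,.012);print((a+b)/2,yaw(a,b))
q=flip(q_rack(np.radians(7.6))); S=rack([.391,-.2119,.06],np.radians(7.6))
f=lambda v: None if v is None else v.round(2)
for x,h in [(.09,.07),(.09,-.006),(.07,-.006),(.075,.08),(.055,.006),(.06,.08),(.045,.018),(.04,.018)]:
  print(x,h,f(r.solve_ik(S[0]+S[1]*x+S[3]*h,q)))
print(f(r.solve_ik([.429,.035,-.006],flip(q_down(0)))),f(r.solve_ik([.459,.276,-.006],flip(q_down(0)))))
E
```

```text
[0.42904139 0.0343691  0.012     ] 0.21056997840382197
0.09 0.07 [-0.83  0.2   2.03  0.55  0.73  0.23]
0.09 -0.006 [-0.76  0.36  2.05  0.68  0.55  0.12]
0.07 -0.006 [-0.8   0.36  2.09  0.73  0.53  0.03]
0.075 0.08 [-0.87  0.17  2.05  0.55  0.75  0.19]
0.055 0.006 [-0.84  0.33  2.12  0.73  0.55 -0.01]
0.06 0.08 [-0.9   0.17  2.08  0.57  0.74  0.14]
0.045 0.018 [-0.87  0.31  2.14  0.72  0.57 -0.02]
0.04 0.018 [-0.88  0.31  2.15  0.73  0.57 -0.05]
[-0.1   0.54  2.04 -0.    0.57  1.47] [ 0.4   0.66  1.75 -0.    0.74  1.97]
```

```bash
python3 - <<'E'
from h import *
q=flip(q_down(0)); c=[.429,.035]
r.reach(c+[.06],q)
hit=r.move_straight(c+[-.005],q,speed=.12,max_force=12); st(hit)
command_gripper(.05,80); st("grip")
r.move_straight(c+[.14],q,speed=.25); st("lift"); 
a=np.radians(7.6);S=rack([.391,-.2119,.06],a)
r.reach(S[0]+S[1]*.088+S[3]*.07,flip(q_rack(a))); st("hover")
snap("wrist","w7");snap("scene","s7")
E
```

```text
False t 13.98 p [ 0.4293  0.035  -0.0047] F [-0.6  0.   0.1] g 0.0781 j [-0.1   0.53  2.04  0.    0.57  1.47]
grip t 14.31 p [ 0.4297  0.035  -0.0035] F [-3.5 -0.1 11.9] g 0.0591 j [-0.1   0.53  2.04  0.    0.57  1.47]
lift t 15.04 p [0.4281 0.0351 0.1391] F [ 0.3  0.1 -4.9] g 0.0591 j [-0.1   0.27  1.9  -0.    0.97  1.47]
hover t 16.18 p [ 0.4403 -0.2043  0.1596] F [-0.   0.8 -4.2] g 0.059 j [-0.83  0.2   2.03  0.55  0.73  0.23]
```

View pics/w7.png

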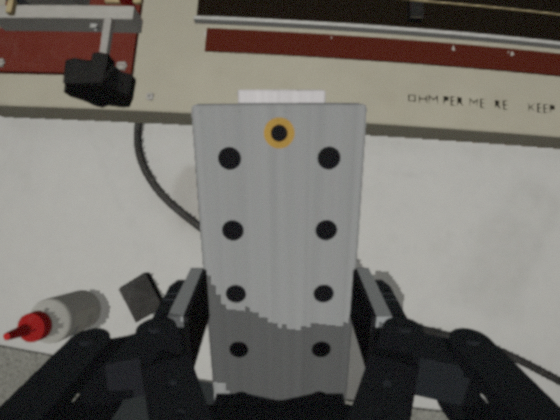

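View pics/s7.png

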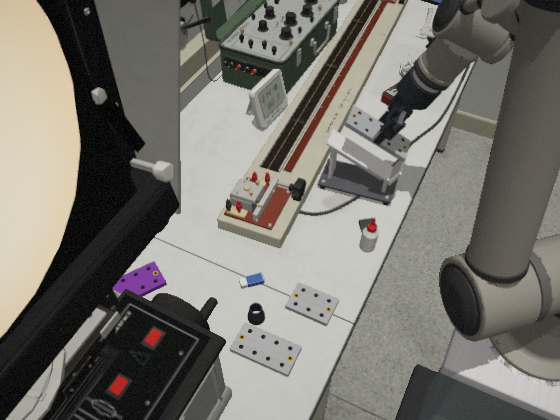

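```bash
python3 - <<'E'
from h import *
a=np.radians(7.6);S=rack([.391,-.2119,.06],a);q=flip(q_rack(a))
P=lambda x,h:S[0]+S[1]*x+S[3]*h
def loc():
    d=r.read_state()["eef_pos"]-S[0]; print('   loc',[(d@k).round(4) for k in S[1:]])
r.move_straight(P(.088,.008),q,speed=.15)
hit=r.move_straight(P(.088,-.012),q,speed=.03,max_force=5); st(hit);loc()
h=(r.read_state()["eef_pos"]-S[0])@S[3]
hit=r.move_straight(P(.066,h),q,speed=.03,max_force=10); st(hit);loc()
snap("wrist","w8");snap("scene","s8")
E
python3 -c "
import cv2
im=cv2.imread('pics/s8.png');cv2.imwrite('pics/s8c.png',cv2.resize(im[80:220,300:430],None,fx=4,fy=4,interpolation=cv2.INTER_CUBIC))"
```

```text
True t 17.32 p [ 0.4718 -0.2015  0.0942] F [-3.   1.2  6. ] g 0.0589 j [-0.77  0.36  2.06  0.68  0.55  0.11]
   loc [np.float64(0.0883), np.float64(-0.0004), np.float64(-0.0034)]
True t 17.82 p [ 0.4602 -0.2036  0.0888] F [3.9 1.2 1.1] g 0.059 j [-0.79  0.36  2.08  0.72  0.54  0.05]
   loc [np.float64(0.0753), np.float64(-0.0009), np.float64(-0.0033)]
```

View pics/w8.png

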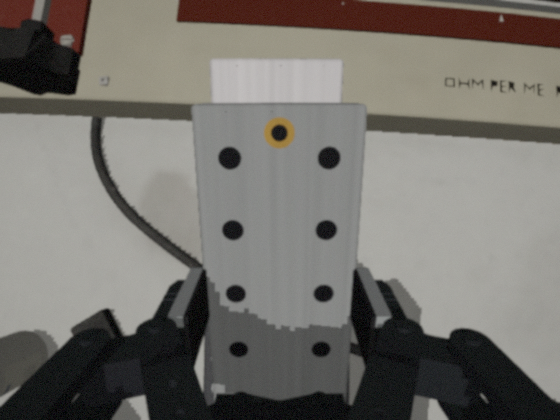

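View pics/s8c.png

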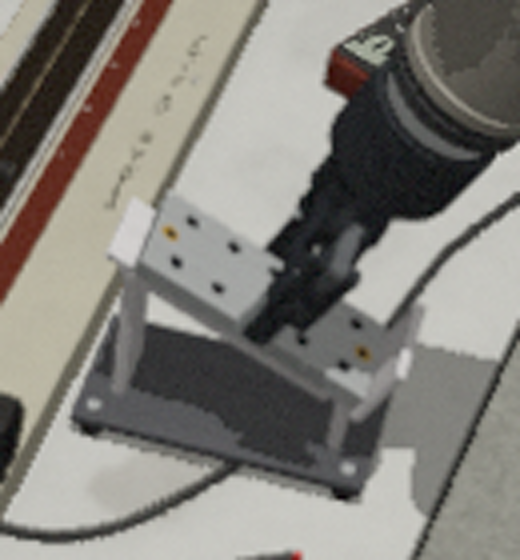

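```bash
python3 - <<'E'
from h import *
a=np.radians(7.6);S=rack([.391,-.2119,.06],a);q=flip(q_rack(a))
P=lambda x,h:S[0]+S[1]*x+S[3]*h
command_gripper(.08); st()
r.move_straight(P(.0755,.11),q,speed=.25); snap("wrist","w9"); snap("scene","s9")
r.reach([.455,.276,.075],q_down(0)); st(); snap("wrist","w10");
E
python3 -c "
import cv2
im=cv2.imread('pics/s9.png');cv2.imwrite('pics/s9c.png',cv2.resize(im[80:220,300:430],None,fx=4,fy=4,interpolation=cv2.INTER_CUBIC))"
```

```text
t 18.26 p [ 0.4601 -0.2034  0.0888] F [ 0.1  0.1 -0. ] g 0.0796 j [-0.79  0.36  2.08  0.72  0.54  0.06]
 t 20.78 p [0.4554 0.2753 0.075 ] F [ 0.4 -1.  -0.7] g 0.0798 j [ 0.4   0.52  1.7  -0.    0.92 -1.17]
```

View pics/w9.png

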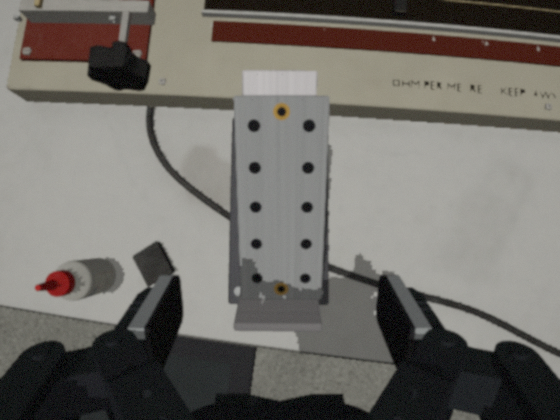

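View pics/s9c.png

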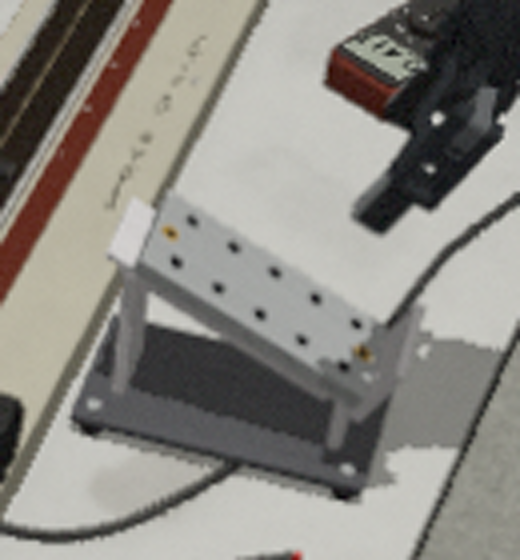

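View pics/w10.png

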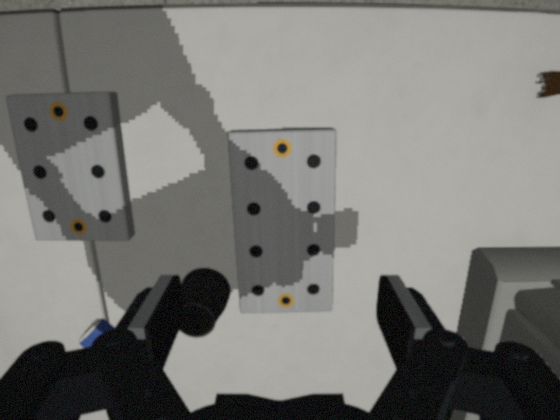

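```bash
python3 - <<'E'
from h import *
def yaw(a,b): return np.degrees(np.arctan2(*(b-a)[[1,0]]))
Z=np.load("pics/w10.npz");w=(Z["p"],Z["q"])
g=lambda u,v,z=.012:px_plane("wrist",u,v,z,wp=w)
a,b=g(282,148),g(286,300);print((a+b)/2,yaw(a,b),a,b)
print([g(*p).round(4) for p in [(229,132),(335,129),(332,311),(240,312)]])
print('loupe top',g(205,290,.036),g(179,290,.036),g(230,290,.036))
a,b=g(58.5,111),g(78.5,226.5);print('short',(a+b)/2,yaw(a,b))
for n in ['s9']:
    X=cloud('scene',np.load('pics/s9.npz')['d'])
    m=(np.hypot(X[...,0]-.506,X[...,1]-.217)<.03)&(X[...,2]>.012); print('loupe scene',X[m].mean(0),X[m].max(0),X[m].min(0))
E
```

```text
[0.45812554 0.27758507 0.012     ] 1.5453740854479956 [0.40840132 0.27624359 0.012     ] [0.50784975 0.27892655 0.012     ]
[array([0.3993, 0.2465, 0.012 ]), array([0.3977, 0.3059, 0.012 ]), array([0.5164, 0.3095, 0.012 ]), array([0.5171, 0.2484, 0.012 ])]
loupe top [0.48597323 0.23186413 0.036     ] [0.48606864 0.21677552 0.036     ] [0.48591427 0.24628767 0.036     ]
short [0.42135314 0.15013226 0.012     ] -0.044675147694723284
loupe scene [0.50477284 0.22635261 0.02553419] [0.5206065  0.24025299 0.04052442] [0.48957544 0.20875372 0.01204707]
```

```bash
python3 - <<'E'
from h import *
a=np.radians(7.6);S=rack([.391,-.2119,.06],a);qr=flip(q_rack(a))
P=lambda x,h:S[0]+S[1]*x+S[3]*h
def loc():
    d=r.read_state()["eef_pos"]-S[0]; print('   loc',[(d@k).round(4) for k in S[1:]])
q=q_down(np.radians(1.2)); c=[.455,.2772]
command_gripper(.077)
hit=r.move_straight(c+[-.002],q,speed=.12,max_force=10); st(hit)
command_gripper(.05,80); st("grip")
r.move_straight(c+[.15],q,speed=.25); st("lift"); snap("wrist","w11")
r.reach(P(.078,.08),qr); st("hover"); loc()
snap("wrist","w12")
E
```

```text
False t 21.84 p [ 0.4554  0.2774 -0.0016] F [ 0.6 -0.2  0.6] g 0.0771 j [ 0.4   0.64  1.75  0.    0.74 -1.19]
grip t 22.18 p [0.4557 0.2776 0.    ] F [-2.2 -0.8 10.5] g 0.0578 j [ 0.4   0.64  1.75  0.    0.75 -1.19]
lift t 22.94 p [0.454  0.2768 0.1487] F [ 0.2 -0.7 -5.1] g 0.0571 j [ 0.4   0.43  1.62 -0.    1.1  -1.19]
hover t 24.77 p [ 0.4278 -0.2064  0.1653] F [ 0.2  0.3 -4. ] g 0.0574 j [-0.86  0.18  2.05  0.55  0.75  0.2 ]
   loc [np.float64(0.0782), np.float64(0.0005), np.float64(0.0797)]
```

View pics/w11.png

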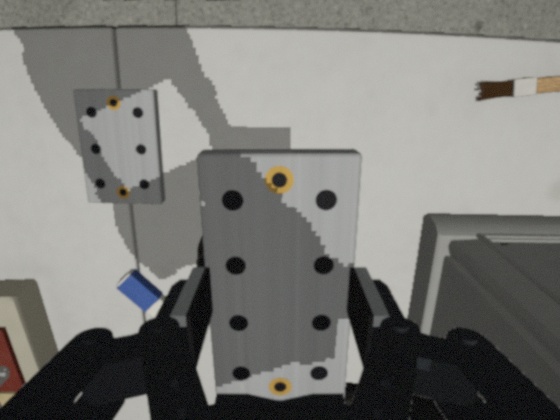

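View pics/w12.png

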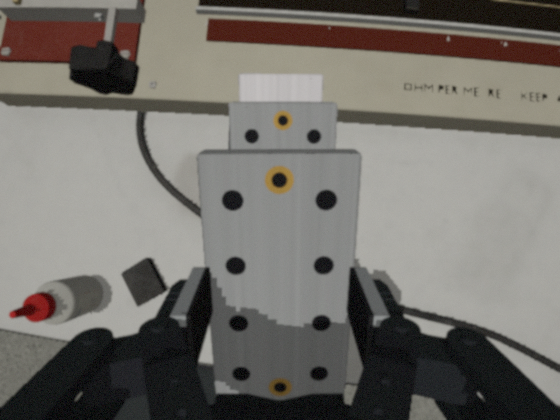

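```bash
cat > place.py <<'E'
from h import *
a=np.radians(7.6);S=rack([.391,-.2119,.06],a);qr=flip(q_rack(a))
P=lambda x,h:S[0]+S[1]*x+S[3]*h
def loc():
    d=r.read_state()["eef_pos"]-S[0]; print('   loc',[(d@k).round(4) for k in S[1:]])
def place(x0,h0,x1,n):
    r.move_straight(P(x0,h0+.010),qr,speed=.15)
    hit=r.move_straight(P(x0,h0-.010),qr,speed=.03,max_force=5); st(hit);loc()
    h=(r.read_state()["eef_pos"]-S[0])@S[3]
    hit=r.move_straight(P(x1,h),qr,speed=.03,max_force=9); st(hit);loc()
    snap("wrist",n)
E
python3 - <<'E'
from place import *
place(.078,.012,.052,"w13")
E
```

```text
True t 25.79 p [ 0.4565 -0.2037  0.1041] F [-2.5 -0.2  6.5] g 0.057 j [-0.8   0.32  2.07  0.67  0.58  0.1 ]
   loc [np.float64(0.0784), np.float64(-0.0005), np.float64(0.0121)]
True t 26.36 p [ 0.4427 -0.206   0.0977] F [3.  0.  1.5] g 0.0574 j [-0.83  0.32  2.11  0.71  0.57  0.04]
   loc [np.float64(0.0631), np.float64(-0.001), np.float64(0.0122)]
```

View pics/w13.png

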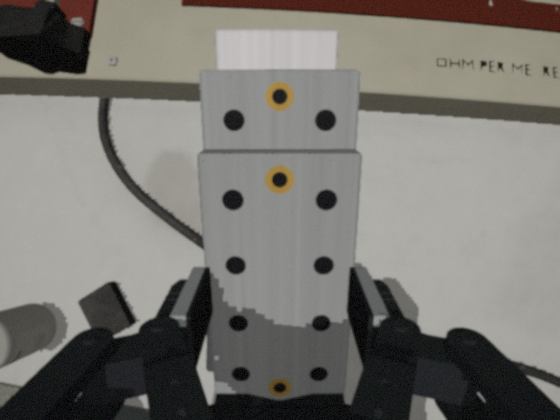

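```bash
python3 - <<'E'
from place import *
command_gripper(.078); st()
r.move_straight(P(.063,.12),qr,speed=.25); snap("wrist","w14"); loc()
q=flip(q_down(0)); c=[.4213,.15]
r.reach(c+[.06],q); snap("wrist","w15")
hit=r.move_straight(c+[0.0],q,speed=.12,max_force=10); st(hit)
command_gripper(.05,80); st("grip")
r.move_straight(c+[.14],q,speed=.25); st("lift")
r.reach(P(.062,.09),qr); st("hover"); loc()
snap("wrist","w16")
E
```

```text
t 26.75 p [ 0.4427 -0.2057  0.0977] F [ 0.1  0.3 -0.3] g 0.078 j [-0.83  0.32  2.11  0.7   0.57  0.04]
   loc [np.float64(0.0624), np.float64(0.0006), np.float64(0.119)]
False t 29.52 p [4.217e-01 1.497e-01 4.000e-04] F [-0.4 -0.2  1.4] g 0.0778 j [0.17 0.54 1.99 0.   0.61 1.74]
grip t 30.02 p [0.4227 0.1485 0.0045] F [ -9.6 -18.9  51.3] g 0.05 j [ 0.17  0.53  1.99 -0.    0.62  1.74]
lift t 30.73 p [0.4208 0.1499 0.1395] F [ 0.8 -0.3 -0.6] g 0.0499 j [0.17 0.3  1.86 0.   0.99 1.74]
hover t 32.13 p [ 0.409  -0.2088  0.1671] F [-1.   0.3  1.2] g 0.0501 j [-0.9   0.15  2.07  0.55  0.77  0.16]
   loc [np.float64(0.0618), np.float64(0.0007), np.float64(0.0894)]
```

View pics/w14.png

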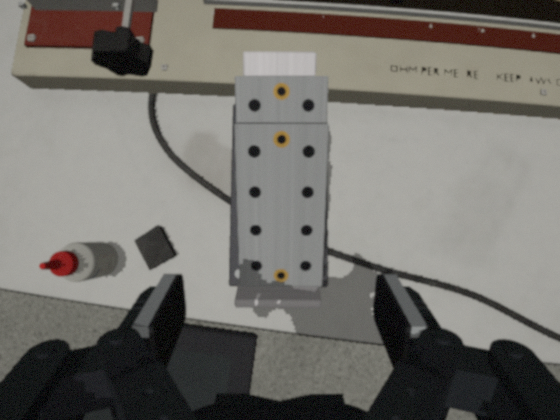

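View pics/w16.png

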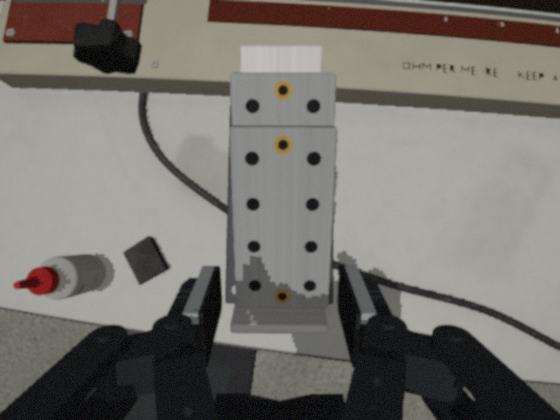

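```bash
python3 - <<'E'
from place import *
command_gripper(.08)
q=flip(q_down(0)); c=[.4213,.15]
r.reach(c+[.09],q); snap("wrist","w17"); st()
E
```

```text
t 34.05 p [0.4216 0.1492 0.0902] F [-0.4  0.3 -0. ] g 0.0799 j [0.17 0.38 1.91 0.   0.85 1.74]
```

View pics/w17.png

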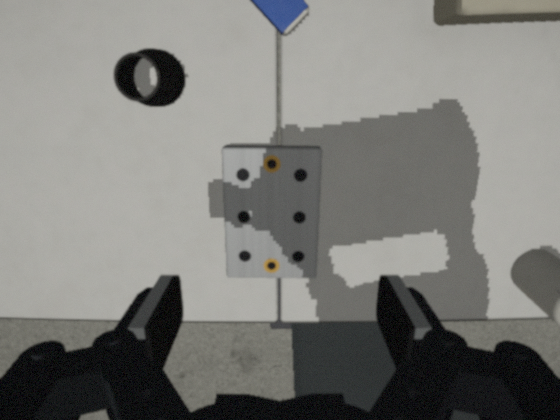

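```bash
python3 - <<'E'
from place import *
Z=np.load("pics/w17.npz");w=(Z["p"],Z["q"])
g=lambda u,v,z=.012:px_plane("wrist",u,v,z,wp=w)
b,a_=g(271.5,164),g(272,265.5); m=(a_+b)/2; y=np.arctan2(*(b-a_)[[1,0]]); print(m,np.degrees(y))
assert abs(np.degrees(y))<4
q=flip(q_down(y)); c=[m[0],m[1]]
hit=r.move_straight(c+[-.008],q,speed=.12,max_force=10); st(hit)
command_gripper(.05,50); st("grip")
r.move_straight(c+[.05],q,speed=.25); st("lift"); snap("wrist","w18")
E
```

```text
[0.42126526 0.15368102 0.012     ] -0.1126455929373651
False t 35.02 p [ 0.4217  0.1536 -0.0075] F [-0.3 -0.4  0.1] g 0.08 j [0.18 0.56 1.99 0.   0.59 1.75]
grip t 35.34 p [ 0.4219  0.1538 -0.0069] F [-0.9 -1.2  6.9] g 0.0602 j [ 0.18  0.56  1.99 -0.    0.59  1.75]
lift t 35.73 p [0.4217 0.1538 0.0508] F [-0.5 -0.  -3.8] g 0.0603 j [ 0.18  0.45  1.95 -0.    0.74  1.75]
```

View pics/w18.png

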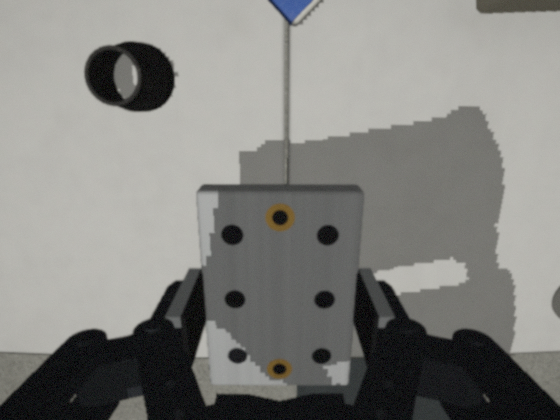

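```bash
python3 - <<'E'
from place import *
p=wp()[0]
r.move_straight([p[0],p[1],.13],speed=.25)
r.reach(P(.058,.09),qr); st("hover"); loc()
place(.058,.017,.034,"w19")
E
```

```text
hover t 37.67 p [ 0.4052 -0.2091  0.1652] F [-0.6  0.4 -3.1] g 0.0603 j [-0.91  0.15  2.08  0.56  0.77  0.15]
   loc [np.float64(0.0576), np.float64(0.0009), np.float64(0.0893)]
True t 38.67 p [ 0.4364 -0.2064  0.1002] F [-1.9  0.7  4.9] g 0.0603 j [-0.84  0.31  2.12  0.7   0.57  0.03]
   loc [np.float64(0.0584), np.float64(-0.0005), np.float64(0.0171)]
True t 39.18 p [ 0.425  -0.2081  0.0948] F [2.7 1.1 2.2] g 0.0605 j [-0.87  0.31  2.14  0.73  0.57 -0.03]
   loc [np.float64(0.0457), np.float64(-0.0007), np.float64(0.0171)]
```

View pics/w19.png

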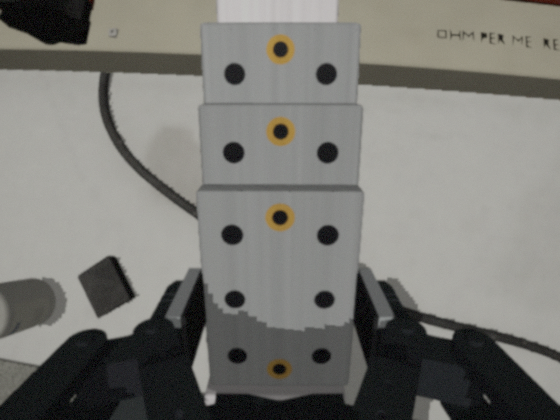

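```bash
python3 - <<'E'
from place import *
command_gripper(.08)
r.move_straight(P(.046,.13),qr,speed=.25); loc(); r.hold(.3)
snap("wrist","w20"); 
q2=r.read_state()["joint_positions"]; q2=q2.copy(); q2[0]+=.7; q2[1]-=.15
r.movej(q2); snap("top","t20"); snap("scene","s20"); st()
E
python3 -c "
import cv2
im=cv2.imread('pics/w20.png');cv2.imwrite('pics/w20c.png',cv2.resize(im[30:330,200:360],None,fx=2,fy=2,interpolation=cv2.INTER_CUBIC))
im=cv2.imread('pics/s20.png');cv2.imwrite('pics/s20c.png',cv2.resize(im[100:220,300:430],None,fx=5,fy=5,interpolation=cv2.INTER_CUBIC))"
```

```text
loc [np.float64(0.0457), np.float64(0.0002), np.float64(0.1296)]
 t 41.76 p [0.4263 0.0795 0.2542] F [-0.4 -0.7 -0.4] g 0.0805 j [-0.29 -0.08  2.07  0.52  0.88  0.14]
```

View pics/w20c.png

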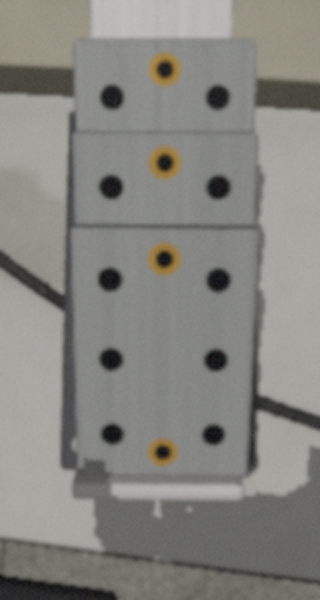

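View pics/s20c.png

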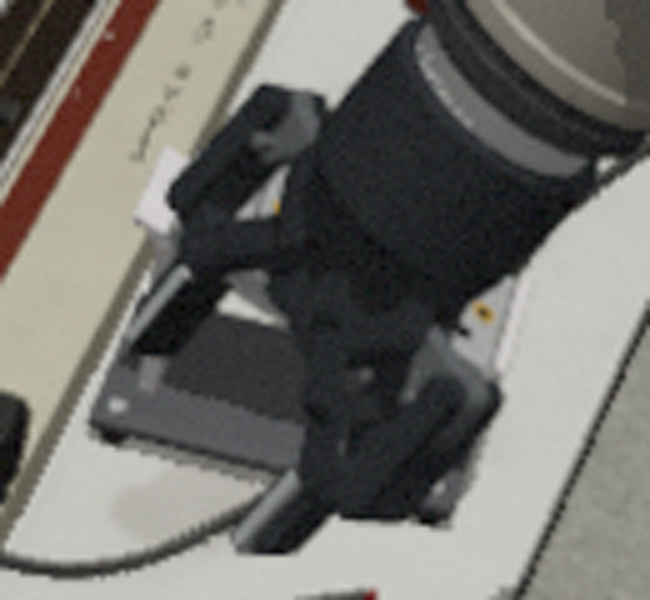

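View pics/t20.png

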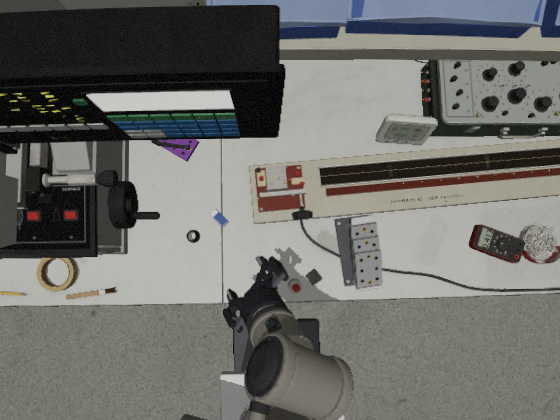

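```bash
python3 - <<'E'
from place import *
Z=np.load("pics/w20.npz");w=(Z["p"],Z["q"]);cm=optics.camera_model("wrist")
T=cm["tool_from_camera"];Rt=Ro.from_quat(w[1]).as_matrix();R=Rt@T[:3,:3];c=Rt@T[:3,3]+w[0]
M=np.c_[S[1],S[2],S[3]]
def on(px,py,h):
    u,v=200+(px+.5)/2-.5,30+(py+.5)/2-.5
    o=M.T@(c-S[0]);d=M.T@R@ray(cm,u,v); return (o+d*(h-o[2])/d[2])[:2].round(4)
for n,px,py,h in [('long hi',165,69,.012),('mid hi',165,162,.024),('short hi',164.5,259,.036),('short lo',162.5,452,.036),('deckL',91,20,0),('deckR',232,20,0)]: print(n,on(px,py,h))
D=cloud("wrist",Z["d"],w)
for n,(x0,x1,y0,y1) in dict(long=(90,240,85,125),mid=(90,240,140,215),short=(90,240,240,440)).items():
    Q=((D[30+y0//2:30+y1//2,200+x0//2:200+x1//2].reshape(-1,3)-S[0])@M); A=np.c_[Q[:,:2],np.ones(len(Q))]; k=np.linalg.lstsq(A,Q[:,2],rcond=None)[0]; print(n,'h',np.median(Q[:,2]).round(4),'slopes',k[:2].round(3))
E
```

```text
long hi [ 0.1392 -0.0015]
mid hi [ 0.1094 -0.0015]
short hi [ 0.0791 -0.0013]
short lo [ 0.0093 -0.0008]
deckL [0.156  0.0241]
deckR [ 0.156  -0.0247]
long h 0.0114 slopes [-0.139  0.004]
mid h 0.0233 slopes [0.418 0.004]
short h 0.0354 slopes [0.171 0.003]
```

```bash
python3 - <<'E'
from place import *
Z=np.load("pics/w20.npz");w=(Z["p"],Z["q"]);M=np.c_[S[1],S[2],S[3]]
L=(cloud("wrist",Z["d"],w)-S[0])@M
for v in range(52,280,8): print(v,np.median(L[v,262:300],0).round(4))
E
```

```text
52 [ 0.147  -0.0003  0.0114]
60 [ 0.142  -0.0003  0.0111]
68 [ 0.1368 -0.0003  0.0113]
76 [1.317e-01 1.000e-04 1.110e-02]
84 [ 0.1264 -0.0003  0.0115]
92 [ 0.1212 -0.0003  0.0115]
100 [ 0.1163 -0.0003  0.0232]
108 [ 0.1111 -0.0003  0.0233]
116 [ 0.1059 -0.0003  0.0231]
124 [ 0.1006 -0.0003  0.0234]
132 [ 0.0953 -0.0003  0.0232]
140 [ 0.0899 -0.0003  0.0235]
148 [ 0.0864 -0.0003  0.0353]
156 [ 0.0811 -0.0003  0.0352]
164 [ 0.0758 -0.0003  0.0353]
172 [ 0.0704 -0.0004  0.0353]
180 [ 0.0649 -0.0004  0.035 ]
188 [ 0.0595 -0.0004  0.0355]
196 [ 0.0537 -0.0004  0.0353]
204 [ 0.048  -0.0004  0.0353]
212 [ 0.0423 -0.0004  0.0354]
220 [ 0.0364 -0.0004  0.0354]
228 [ 0.0305 -0.0004  0.0355]
236 [ 0.0244 -0.0004  0.0353]
244 [ 0.0183 -0.0004  0.0355]
252 [ 0.0119 -0.0004  0.0352]
260 [ 0.0057 -0.0004  0.0355]
268 [-0.0011  0.      0.0349]
276 [-0.004  -0.0004  0.0414]
```

Flat layers at 12, 24 and 36 mm (the bad slope fit came from flying pixels). Handing in.

```bash
python3 - <<'E'
from h import *
st(); r.finish_job()
E
```

```text
t 41.76 p [0.4263 0.0795 0.2542] F [-0.4 -0.7 -0.4] g 0.0805 j [-0.29 -0.08  2.07  0.52  0.88  0.14]
the job is handed in; nothing more can be done
```

The three plates are stacked on the shelf, longest at the bottom, then middle, then shortest. I pushed each one down against the backstop until I felt contact. I handed the job in at 41.8 s with the gripper empty and clear of everything.

**Last checks:**
- **Layers:** in the final wrist image the top faces read 11.4, 23.3 and 35.3 mm above the deck, flat along the slope. A first tilt fit gave nonsensical slopes; the row-by-row depth profile was flat, so I put that down to bad pixels near the plate edges.
- **Position:** the brass bushes put every plate within about 1 mm of fully home, about 1.5 mm off the centre line and in line with the slope.
- **Bystanders:** in the final top view the bottle, loupe, wedge and eraser look where they started. I did not measure them again.

**Departures from the description or plan:**
- **Fingertip position:** the fingertips are not 25 mm ahead of the TCP. By contact they sit about 9 to 15 mm behind it, depending on the opening, and I corrected the grasp heights for that.
- **Missed grasps:** the first grasp of the shortest plate closed above it. When I went back for it where I had set it aside, the gripper slipped off, with about 51 N on the wrist, and shifted it about 4 mm. I measured its position again and gripped lower.

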